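Clip the pocket light to the sprung tether eye

ROBOT

A 6-joint arm with a two-finger parallel gripper is mounted at the origin on a cart in front of the work surface, level with it; the furniture and walls round the work are solid. World frame = base frame: x ahead of the robot, y to its left, z up, the work surface at z = 0. Lengths are in m, angles in rad, forces in N, time in s.
With the tool pointing down it reaches from about 0.375 to 0.975 m from the base axis. Payload 3.8 kg.
Tool frame: the origin (TCP) lies at the very end of the fingers, on their centre line; the grasp point (between the pads) lies 19 mm behind it; z points along the fingers, y is the line along which they close (so a half turn about z gives the same grasp; the last joint's range is limited). The gripper opens to 85 mm and grips with 20 to 120 N. Pads are 22 mm wide; open, the fingers measure 114 mm over their backs; the gripper's body (76 mm by 85 mm) begins 54 mm behind the grasp point. The pads swing forward as they close: fully open they stand 13 mm farther back than shut.
Start: joints at [-1.261, 0.264, 1.604, -0, 1.274, -0.037], TCP at [0.229, -0.635, 0.231] pointing down, gripper open.
Joint ranges: [-2.63, 2.63], [-0.94, 2.18], [0.31, 2.57], [-1.31, 4.45], [0, 2.66], [-2.55, 2.55]. Speed limits (rad/s): [2.57, 2.57, 3.14, 3.14, 3.14, 3.14].

INTERFACE

Orientations are given as a 3x3 rotation matrix whose columns are the frame's x, y, z axes.
In Python, from cell import manip, eyes gives the robot as it stands.
- The arm moves only by the tool play_rows, never from a script. Its argument "targets" is a list that holds one entry, the list of rows, each a list of 4 numbers: the shift along the world's x, y, z in units of 0.2 m (1.0 is 0.2 m), then the turn about the world's z in units of 45 degrees (1.0 is 45 degrees). A call has 1 to 20 rows; each row shifts and turns the commanded pose from where the row before left it; what a row does not reach is not made up. A row lasts 1/12 s, in which the tool goes at most 41.7 mm and 7.16 degrees, less where a joint would pass 70% of its speed; a pose out of reach is approached as far as the arm can. A call with a number of a shift or a turn outside -1 to 1 is refused whole. A call with a gripper value outside its range is refused whole. "grip" is the gripper command: -1 is fully open, 1 is shut, values between are in proportion, set as the call begins (left out, the last holds). The fingers move at their own pace and stop on an object; "grip_force" is the grip in N (left out, the last holds). Time passes only in rows, so rows that do not move let the fingers close. It gives the time, the measured TCP pose, the force, the opening and the grip force at its end, in the units of the state.
- manip.observe(): the state, without advancing time (a new reading comes with each control period).
- eyes.read_camera(name): name is "scene" or "top" or "wrist"; returns a dict with "frame" (384x512x3 uint8, red, green, blue), "depth" (384x512 float32, m along the optical axis (not along the pixel's ray), 0 where there is no reading), "fx", "fy", "cx", "cy" (pixels), "rvec" (rotation vector, rad) and "tvec" (3), from world to camera coordinates, as OpenCV has them. Camera axes: x right, y down, z forward; pixel columns grow to the right and rows downward; lengths in m; the calibration is good to about 2 mm. A picture is of the moment at which its call begins.
- manip.job_done(): hands the job in; it is judged then, once.
Trained networks look in the newest picture that a camera, given by its name, has taken for a name from the list of things; names that differ only in an ending like _2 or _b are one class to them, and where a whole thing is asked for, a point or a joint stands for the part that bears it (a point fixed in the world has none). Each returns a list of dicts, best first, with "p" (0 to 1); they miss things now and then, are a little off and sometimes report something else, mostly with a low value. They report only what shows in the picture. A call takes as long as a camera call. They do not tell look-alikes from the thing itself.
- eyes.boxes_of(label, camera): "pixel" ([row, column] in pixels, amid what is visible of it).
The state is a dict: "t": time; "joint_pos": joint angles; "dq": joint speeds; "tau": joint torques, N m; "tcp_pos": TCP position; "eef_rot": TCP orientation; "ft_force": force on the tool from outside, world axes, zero at the start; "torque": the same for the moment, N m; "grip_width": finger opening in m; "finger_force": force on a finger pad.
Only numpy, scipy, OpenCV 4.12 (cv2) and the standard library are available. Lean on these libraries where they do the work, as an engineer would, in place of code of your own. Each camera call takes 0.05 s, during which the arm holds its last target. There are 200 camera calls.

TASK

Clip the orange pocket light to the bench's sprung tether eye: press its hook's spring gate against the upright near bar of the eye until the bar is inside the hook and the gate has snapped shut. Then give it a gentle tug straight back out from the anchor, so that the eye draws out on its spring, to check that it is caught, and leave the light lying flat on the bench, still clipped, with the eye's spring relaxed again. Be gentle with the eye at all times (more than 15 N would bend it) and leave the other things on the bench where they are.

Things in the scene. Friction and masses are not known exactly. Their poses are not given: they have to be found in the camera images.
- torch_centre (a point): Centre (half-way up) of the grip of the orange pocket light: flat-sided, 78 mm long (its x), 26 mm wide (y; grasp across this), 26 mm thick (z), 0.10 to 0.17 kg, lying flat. At its +x end a rigid aluminium snap hook, a closed loop of 6 mm bar lying in the x-y plane at this same height: back bar along y at x = 42 mm, loop from y = -32 to 34 mm, far side at x = 64 mm.
- gate_press (a point): Where to press the hook's gate: at x = 64, y = 0 mm of torch_centre's frame (same axes), on the gate's centre line. The red, 5 mm thick gate runs along y, from its hinge 22 mm to the -y side of here to its tip 9.5 mm to the +y side, then the fixed nose from 10 to 27 mm. A bar pressed here in -x swings the gate inward; aim within 4 mm in y. The bar meets the back bar 16 mm inside.
- hook_pocket (a point): Middle of the pocket behind the fixed nose, where a caught bar sits: x = 53, y = 20 mm of torch_centre's frame (same axes), about 10 mm free in x and 12 mm in y for a 6 mm bar's centre. The bar must be at least 7 mm inside the gate's line to pass behind the nose, and then slides some 20 mm towards +y, off the gate's tip; only then does the gate snap shut.
- torch: The same pocket light with its hook; origin on the underside of the grip, 13 mm below torch_centre, same axes.
- hook_gate (a joint): Angle of the spring gate (rad): 0 shut, grows as it swings inward. At 22 mm from the hinge it takes about 4 N to begin to open and at most about 6.3 N to open it all the way; it springs shut by itself.
- eye_bar (a point): Middle (30 mm above the bench) of the upright near bar of the steel eye, 6 mm thick, straight from 12 to 48 mm above the bench. Its x points level to the far bar and the blue anchor housing (away from the robot), z up. The eye is a closed ring in the x-z plane, 1 to 57 mm above the bench; far bar 30 mm beyond, clear opening 24 mm long, 44 mm high.
- eye_sleeve: Brass sleeve that carries the eye and telescopes along x into the blue housing (50 mm high, screwed down); origin on the bench under the eye bar's sprung rest, axes as eye_bar's. It starts 0 to 55 mm out from its inner stop, how far is not known; it slides either way with a drag of about 3 N and stays where left. Only on its stop does it bear the gate's force.
- tether_eye (a joint): Position of the eye on its spring in the sleeve, along x (m): 0 relaxed, positive pushed in (stop at +0.026), negative drawn out (stop at -0.015). Soft both ways, about 0.3 N per mm, so the eye gives way while the gate is pressed on it.
- tip_tin: Bystander: small round white tin, 34 mm across, 16 mm high; origin at its underside.
- kapton_roll: Bystander: amber tape roll lying flat, 76 mm across, 12 mm high; origin at its underside.
- part_box: Bystander: blue parts box, 51 x 56 x 23 mm; origin at its underside.
Mind the look-alikes: they are no part of the job. What is shaped like the torch but pink or purple is not meant.

How it is judged:
By the outcome, as a careful person would: the job done as asked, in the order asked, and still so for the second after the job is handed in, with the robot touching nothing.
It also fails if it takes over 64 s, if anything falls off the work surface, if the arm or the gripper's body presses on something with over 40 N, if the wrist force passes 120 N, or if a joint passes its speed limit or range.

## Working session

There is one attempt and no reset: what is moved stays moved. The work goes in short steps, Python scripts to look and compute and a tool call to move; the robot and the scene stay as the last step left them, time stands still between calls to the robot, and variables do not carry over. Pictures are saved under pics/ and viewed, at most 10 in all, crops included, and the job is handed in when it is done.

Besides the shell and the picture viewer there is one more tool, called after "Request:" as name(argument=value, ...), one argument or row to a line, values as JSON. play_rows: Moves the arm, as the interface text tells. Shifts and turns lie within -1 to 1; 1 stands for 0.2 m of shift or 45 degrees of turn. Its arguments: {"type":"object","properties":{"targets":{"type":"array"},"grip":{"type":"number"},"grip_force":{"type":"number"}},"required":["targets"]}

```bash
mkdir -p pics; cat > h.py <<'E'
import numpy as np, cv2
from cell import manip, eyes
def snap(cam,name=None):
    c=eyes.read_camera(cam)
    if name: cv2.imwrite('pics/'+name,c['frame'][:,:,::-1])
    return c
def RT(c): return cv2.Rodrigues(np.array(c['rvec'],float))[0],np.array(c['tvec'],float).ravel()
def cloud(c):
    R,t=RT(c);d=c['depth'];v,u=np.indices(d.shape)
    P=np.stack([(u-c['cx'])/c['fx']*d,(v-c['cy'])/c['fy']*d,d],-1)
    W=(P-t)@R; W[d<=0]=np.nan
    return W
def ray(c,r,q,z):
    R,t=RT(c);o=-R.T@t;d=R.T@np.array([(q-c['cx'])/c['fx'],(r-c['cy'])/c['fy'],1])
    return o+d*(z-o[2])/d[2]
E
python3 - <<'E'
from h import *
a=snap('scene');b=snap('top')
cv2.imwrite('pics/a.png',np.vstack([a['frame'],b['frame']])[:,:,::-1])
for cam,c in (('scene',a),('top',b)):
    W=cloud(c)
    for l in ['torch','gate_press','eye_bar','eye_sleeve','tip_tin','kapton_roll','part_box']:
        for o in eyes.boxes_of(l,cam)[:3]:
            r,q=map(int,o['pixel']); print(cam,l,round(o['p'],2),r,q,W[r,q].round(3))
s=manip.observe();print(s['t'],s['tcp_pos'],s['eef_rot'],s['ft_force'])
E
```

```text
scene torch 0.8 166 201 [0.462 0.258 0.026]
scene torch 0.72 135 237 [0.617 0.348 0.023]
scene torch 0.56 195 222 [0.475 0.128 0.02 ]
scene gate_press 0.71 166 207 [0.481 0.262 0.015]
scene gate_press 0.71 189 227 [0.494 0.136 0.027]
scene gate_press 0.69 137 232 [0.601 0.355 0.016]
scene eye_bar 0.69 212 287 [0.612 0.009 0.   ]
scene eye_sleeve 0.5 208 293 [ 0.634  0.016 -0.001]
scene kapton_roll 0.92 258 362 [ 0.702 -0.195 -0.001]
scene kapton_roll 0.58 169 204 [0.468 0.254 0.014]
scene part_box 0.62 317 248 [ 0.393 -0.215  0.022]
scene part_box 0.33 212 292 [ 0.607 -0.022  0.036]
top torch 0.92 180 146 [0.609 0.358 0.029]
top torch 0.83 226 175 [0.47  0.271 0.03 ]
top torch 0.75 217 213 [0.495 0.158 0.026]
top gate_press 0.81 219 217 [0.489 0.147 0.026]
top gate_press 0.72 223 177 [0.479 0.265 0.031]
top gate_press 0.6 177 145 [0.618 0.361 0.03 ]
top eye_bar 0.39 180 266 [ 0.608 -0.003 -0.003]
top eye_sleeve 0.6 172 268 [ 0.632 -0.01   0.002]
top kapton_roll 0.78 159 328 [ 0.667 -0.193  0.015]
top part_box 0.61 247 335 [ 0.4   -0.202  0.026]
0.8 [ 0.22941479 -0.63483671  0.23134005] [[ 9.40464555e-01  3.39891776e-01  4.00162738e-05]
 [ 3.39891779e-01 -9.40464547e-01 -1.22795511e-04]
 [-4.10329756e-06  1.29086028e-04 -9.99999992e-01]] [ 0.83855992 -0.17222064 -0.62596592]
```

View pics/a.png

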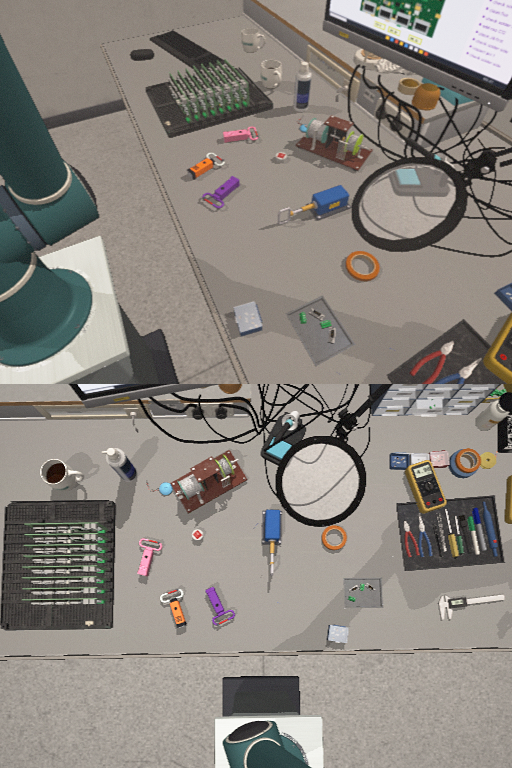

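```bash
python3 - <<'E'
from h import *
for cam in ('top','scene'):
    c=snap(cam); W=cloud(c); h=cv2.cvtColor(c['frame'],cv2.COLOR_RGB2HSV)
    def st(n,m):
        P=W[m]; P=P[~np.isnan(P[:,0])]; 
        if len(P)<5: print(n,len(P));return
        r=cv2.minAreaRect(P[:,:2].astype(np.float32)*1000)
        v=np.linalg.eigh(np.cov(P[:,:2].T))[1][:,1]
        print(cam,n,len(P),np.median(P,0).round(3),P.min(0).round(3),P.max(0).round(3),r,np.degrees(np.arctan2(v[1],v[0])).round(1))
    H,S,V=h[...,0],h[...,1],h[...,2]
    near=(abs(W[...,0]-.46)<.08)&(abs(W[...,1]-.26)<.06)
    st('orange',near&(H>5)&(H<20)&(S>170)&(V>120)&(W[...,2]>0.015))
    st('hook',near&(S<100)&(W[...,2]>0.01))
    near=(abs(W[...,0]-.65)<.12)&(abs(W[...,1])<.06)
    st('house',near&(H>100)&(H<125)&(S>120)&(W[...,2]>0.035))
    st('brass',near&(H>10)&(H<35)&(S>90))
    st('eye',near&(W[...,2]>0.02)&(W[...,0]<.63))
    if cam=='top':
        m=(W[...,2]>.1)&(W[...,0]>.3); st('tall',m)
        m=(W[...,2]>.1)&(W[...,0]>.3)&(W[...,0]<.95)&(abs(W[...,1])<.3); st('lens',m)
E
```

```text
top orange 106 [0.463 0.265 0.027] [0.432 0.247 0.015] [0.497 0.286 0.033] ((464.8751525878906, 266.3948974609375), (67.2932357788086, 23.93028450012207), 18.17207908630371) -162.1
top hook 134 [0.501 0.27  0.019] [0.42  0.242 0.012] [0.534 0.319 0.034] ((474.966552734375, 281.0946960449219), (113.82862854003906, 68.1201400756836), 6.079468727111816) -160.2
top house 433 [ 0.719 -0.021  0.05 ] [ 0.676 -0.043  0.039] [0.764 0.001 0.057] ((719.9871826171875, -21.259042739868164), (42.209228515625, 87.94580078125), 88.70325469970703) 177.3
top brass 58 [ 0.654 -0.019  0.036] [ 0.603 -0.029  0.002] [ 0.674 -0.013  0.049] ((638.78125, -20.66122817993164), (14.437121391296387, 71.17048645019531), 87.62734985351562) 176.9
top eye 55 [ 0.603 -0.017  0.037] [ 0.568 -0.023  0.028] [ 0.629 -0.013  0.061] ((598.5377197265625, -17.86766815185547), (9.36585521697998, 61.77138900756836), 89.00902557373047) 177.9
top tall 16529 [0.929 0.151 0.138] [ 0.491 -0.719  0.1  ] [1.128 0.757 0.35 ] ((812.93017578125, 15.8323974609375), (630.9485473632812, 1475.4298095703125), 0.7511275410652161) 99.4
top len
[... 421 characters left out ...]
36 0.316 0.027] ((480.8581848144531, 261.00396728515625), (114.08918762207031, 69.71532440185547), 33.812374114990234) -160.5
scene house 422 [ 0.718 -0.028  0.049] [ 0.677 -0.048  0.035] [ 0.763 -0.003  0.053] ((719.7846069335938, -25.450138092041016), (43.827884674072266, 85.304931640625), 87.66636657714844) 176.7
scene brass 115 [ 0.663 -0.026  0.033] [ 0.6   -0.048  0.001] [0.735 0.008 0.044] ((671.3529663085938, -15.821060180664062), (45.21621322631836, 136.13265991210938), 77.97245025634766) 165.1
scene eye 104 [ 0.599 -0.021  0.035] [ 0.568 -0.026  0.02 ] [ 0.629 -0.015  0.058] ((598.6853637695312, -20.73798942565918), (61.56097412109375, 11.461581230163574), 1.5433406829833984) 177.4
```

Request:
play_rows(
  targets=[
    [[0.1125,0.14,0,0],[0.1125,0.14,0,0],[0.1125,0.14,0,0],[0.1125,0.14,0,0],[0.1125,0.14,0,0],[0.1125,0.14,0,0],[0.1125,0.14,0,0],[0.1125,0.14,0,0],[0.1125,0.14,0,0],[0.1125,0.14,0,0],[0.1125,0.14,0,0],[0.1125,0.14,0,0]],
  ],
  grip=-1,
)

```text
t: 1.9
tcp_pos: [0.5003, -0.2973, 0.2316]
eef_rot: [[0.94, 0.34, 0.001], [0.34, -0.94, -0.0], [0.0, 0.001, -1.0]]
ft_force: [-0.4, -0.8, 0.1]
grip_width: 0.0855
finger_force: 0.0
```

Request:
play_rows(
  targets=[
    [[-0.014,0.175,0,0],[-0.014,0.175,0,0],[-0.014,0.175,0,0],[-0.014,0.175,0,0],[-0.014,0.175,0,0],[-0.014,0.175,0,0],[-0.014,0.175,0,0],[-0.014,0.175,0,0],[-0.014,0.175,0,0],[-0.014,0.175,0,0],[-0.014,0.175,0,0],[-0.014,0.175,0,0],[-0.014,0.175,0,0],[-0.014,0.175,0,0],[-0.014,0.175,0,0],[-0.014,0.175,0,0],[0,0,0,0],[0,0,0,0]],
  ],
)

```text
t: 3.4
tcp_pos: [0.4542, 0.2627, 0.2313]
eef_rot: [[0.939, 0.343, 0.0], [0.343, -0.939, -0.0], [-0.0, 0.0, -1.0]]
ft_force: [0.9, -0.3, -0.5]
grip_width: 0.0853
finger_force: 0.0
```

```bash
python3 - <<'E'
from h import *
c=snap('wrist','w1.png'); W=cloud(c); h=cv2.cvtColor(c['frame'],cv2.COLOR_RGB2HSV)
H,S,V=h[...,0],h[...,1],h[...,2]
near=(abs(W[...,0]-.46)<.08)&(abs(W[...,1]-.26)<.07)
m=near&(H>5)&(H<20)&(S>150)&(V>100)&(W[...,2]>0.02)
P=W[m];print(len(P),np.median(P,0))
r=cv2.minAreaRect(P[:,:2].astype(np.float32)*1000);print(r)
m=near&(W[...,2]>0.008); P=W[m];print(cv2.minAreaRect(P[:,:2].astype(np.float32)*1000))
# rotate into yaw guess frame: hook extents
a=np.radians(19);R=np.array([[np.cos(a),np.sin(a)],[-np.sin(a),np.cos(a)]])
Q=(P[:,:2]-[.464,.263])@R.T; print(Q.min(0),Q.max(0))
s=manip.observe();print(s['t'],s['tcp_pos'],s['joint_pos'],s['ft_force'])
E
```

```text
1199 [0.46375149 0.26773393 0.02570685]
((462.8034362792969, 267.4065856933594), (68.48130798339844, 25.1554012298584), 18.460952758789062)
((475.818359375, 260.46722412109375), (138.55453491210938, 116.07323455810547), 89.63299560546875)
[-0.04447205 -0.07042931] [0.06759063 0.07791484]
3.45 [0.45435082 0.26145505 0.2311964 ] [ 4.75048040e-01 -2.22920309e-02  1.92304888e+00 -6.29718842e-04
  1.24130962e+00  1.69719694e+00] [ 0.73252872 -1.94239346 -0.43231498]
```

View pics/w1.png

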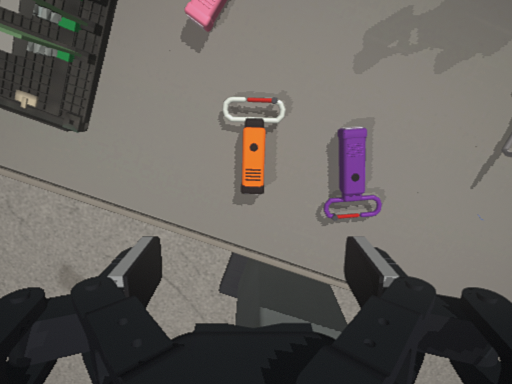

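Request:
play_rows(
  targets=[
    [[0.01,0.01,-0.115,-0.033],[0.01,0.01,-0.115,0],[0,0,-0.115,0],[0,0,-0.115,0],[0,0,-0.115,0],[0,0,-0.115,0],[0,0,-0.115,0],[0,0,-0.115,0],[0,0,-0.115,0],[0,0,-0.03,0],[0,0,-0.025,0],[0,0,-0.025,0],[0,0,-0.02,0],[0,0,0,0]],
  ],
)

```text
t: 4.62
tcp_pos: [0.4592, 0.2651, 0.0047]
eef_rot: [[0.949, 0.315, 0.001], [0.315, -0.949, 0.0], [0.001, -0.0, -1.0]]
ft_force: [-0.3, -0.1, 0.1]
grip_width: 0.0854
finger_force: 0.0
```

Request:
play_rows(
  targets=[
    [[0,0,0,0],[0,0,0,0],[0,0,0,0],[0,0,0,0],[0,0,0,0],[0,0,0,0],[0,0,0,0],[0,0,0,0]],
  ],
  grip=1,
  grip_force=60,
)

```text
t: 5.28
tcp_pos: [0.4593, 0.2656, 0.0049]
eef_rot: [[0.949, 0.315, 0.001], [0.315, -0.949, 0.001], [0.001, -0.0, -1.0]]
ft_force: [-0.1, 0.1, 5.0]
grip_width: 0.0248
finger_force: 60.3
```

Request:
play_rows(
  targets=[
    [[0,0,0.05,0],[0,0,0.1,0],[0,0,0.15,0],[0,0,0.1,0],[0,-0.1,0,-0.05],[0,-0.14,0,-0.05],[0,-0.14,0,-0.05],[0,-0.14,0,-0.05],[0,-0.14,0,-0.05],[0,-0.14,0,-0.05],[0,-0.14,0,-0.05],[0,-0.14,0,-0.05],[0,-0.14,0,-0.064],[0,-0.1,0,0],[0,-0.07,0,0],[0,0,0,0],[0,0,0,0],[0,0,0,0]],
  ],
)

```text
t: 6.78
tcp_pos: [0.4582, -0.0124, 0.0842]
eef_rot: [[0.999, -0.044, -0.001], [-0.044, -0.999, 0.0], [-0.001, -0.0, -1.0]]
ft_force: [0.6, -0.2, -0.5]
grip_width: 0.0247
finger_force: 59.6
```

```bash
python3 - <<'E'
from h import *
c=snap('wrist','w2.png'); W=cloud(c); h=cv2.cvtColor(c['frame'],cv2.COLOR_RGB2HSV)
H,S,V=h[...,0],h[...,1],h[...,2]
s=manip.observe();print(s['t'],s['tcp_pos'],s['eef_rot'][:,0],s['ft_force'],s['grip_width'])
m=(H>5)&(H<20)&(S>150)&(V>100)&(W[...,2]>0.06)&(W[...,0]<.58)
P=W[m];print('orange',len(P),np.median(P,0),P.min(0),P.max(0),cv2.minAreaRect(P[:,:2].astype(np.float32)*1000))
m=((H<4)|(H>174))&(S>150)&(V>90)&(W[...,2]>0.04)&(W[...,0]<.6)&(abs(W[...,1])<.1)
P=W[m];v,u=np.nonzero(m);print('red',len(P),np.median(P,0),P.min(0),P.max(0),v.min(),v.max(),u.min(),u.max())
m=(W[...,0]>.55)&(W[...,0]<.63)&(abs(W[...,1])<.05)&(W[...,2]>.015)&(W[...,2]<.065)
P=W[m];print('eye',len(P),np.median(P,0),P.min(0),P.max(0))
for lo in np.arange(.555,.625,.01):
    q=P[(P[:,0]>=lo)&(P[:,0]<lo+.01)]
    if len(q): print(lo.round(3),len(q),np.median(q,0).round(4))
E
```

```text
6.8333 [ 0.45830992 -0.01212633  0.08418238] [ 9.99069784e-01 -4.31197355e-02 -5.04726041e-04] [ 1.05454174  0.61299493 -2.52492052] 0.024951013030723966
orange 7450 [ 0.46682748 -0.01237025  0.10501661] [ 0.42734163 -0.02630168  0.09408241] [0.49692149 0.00193083 0.10738536] ((462.01190185546875, -12.521421432495117), (26.455738067626953, 69.13695526123047), 87.0189208984375)
red 713 [ 0.52623779 -0.0200609   0.09426214] [ 0.52364313 -0.03384543  0.09209132] [ 0.52879202 -0.006292    0.09658589] 91 101 232 298
eye 380 [ 0.56824763 -0.01661668  0.05020096] [ 0.56589368 -0.01950297  0.01507365] [ 0.57411921 -0.01355546  0.05802926]
0.565 380 [ 0.5682 -0.0166  0.0502]
```

View pics/w2.png

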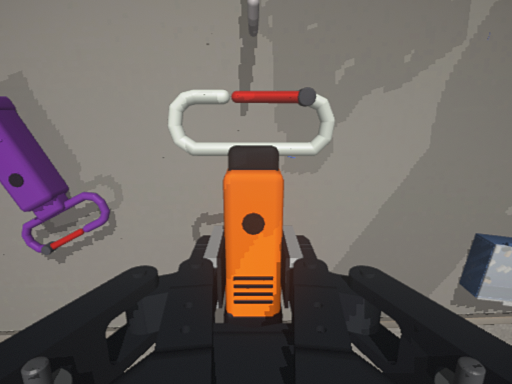

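Request:
play_rows(
  targets=[
    [[0.0,0,-0.06,0],[0.0,0,-0.1,0],[0.0,0,-0.1,0],[0.0,0,-0.06,0],[0.04,-0.0018,0,0],[0.04,-0.0018,0,0],[0.04,-0.0018,0,0],[0.03,-0.0013,0,0],[0.015,-0.0007,0,0],[0.015,-0.0007,0,0],[0.015,-0.0007,0,0],[0,0,0,0],[0,0,0,0]],
  ],
)

```text
t: 7.92
tcp_pos: [0.4974, -0.0146, 0.0203]
eef_rot: [[0.999, -0.044, -0.0], [-0.044, -0.999, 0.0], [-0.0, -0.0, -1.0]]
ft_force: [-0.8, 0.6, -0.8]
grip_width: 0.0249
finger_force: 59.6
```

Request:
play_rows(
  targets=[
    [[0.013,-0.0006,0,0],[0.013,-0.0006,0,0],[0.013,-0.0006,0,0],[0.013,-0.0006,0,0],[0.013,-0.0006,0,0],[0.013,-0.0006,0,0],[0.013,-0.0006,0,0],[0,0,0,0],[0,0,0,0]],
  ],
)

```text
t: 8.67
tcp_pos: [0.5157, -0.0153, 0.02]
eef_rot: [[0.999, -0.044, -0.001], [-0.044, -0.999, 0.0], [-0.001, -0.0, -1.0]]
ft_force: [-2.8, 0.3, -1.1]
grip_width: 0.0248
finger_force: 59.6
```

```bash
cat >> h.py <<'E'
def look(name):
    c=snap('wrist',name); W=cloud(c); h=cv2.cvtColor(c['frame'],cv2.COLOR_RGB2HSV)
    H,S,V=h[...,0],h[...,1],h[...,2]
    s=manip.observe();t=s['tcp_pos'];print(s['t'],t.round(4),s['ft_force'].round(1),s['grip_width'].round(4))
    m=((H<4)|(H>174))&(S>150)&(V>90)&(W[...,2]>0.01)&(W[...,0]<t[0]+.09)&(abs(W[...,1]-t[1])<.05)
    P=W[m]
    if len(P):
        r=cv2.minAreaRect(P[:,:2].astype(np.float32)*1000)
        print('red',len(P),np.median(P,0).round(4),P.min(0).round(4),P.max(0).round(4),r)
    m=(W[...,0]>t[0]+.05)&(W[...,0]<.7)&(abs(W[...,1]+.018)<.02)&(W[...,2]>.045)&(W[...,2]<.065)
    P=W[m]
    if len(P): print('eye top',len(P),np.median(P,0).round(4),'xmin',np.percentile(P[:,0],[1,5]).round(4))
    return c
E
python3 - <<'E'
from h import *
look('w3.png')
E
```

```text
Traceback (most recent call last):
  File "h.py", line 19, in look
    s=manip.observe();t=s['tcp_pos'];print(s['t'],t.round(4),s['ft_force'].round(1),s['grip_width'].round(4))
                                                                                    ^^^^^^^^^^^^^^^^^^^^^
AttributeError: 'float' object has no attribute 'round'
```

View pics/w3.png

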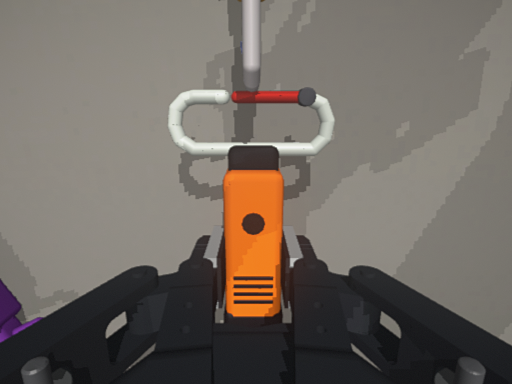

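Request:
play_rows(
  targets=[
    [[0.013,-0.0006,0,0],[0.013,-0.0006,0,0],[0.013,-0.0006,0,0],[0.013,-0.0006,0,0],[0.013,-0.0006,0,0],[0.013,-0.0006,0,0],[0,0,0,0],[0,0,0,0]],
  ],
)

```text
t: 9.38
tcp_pos: [0.5315, -0.0161, 0.0202]
eef_rot: [[0.999, -0.044, -0.0], [-0.044, -0.999, 0.0], [-0.0, -0.0, -1.0]]
ft_force: [-2.6, 1.8, -1.3]
grip_width: 0.0247
finger_force: 59.5
```

```bash
sed -i "s/,s\['grip_width'\].round(4)/,s['grip_width']/" h.py
python3 - <<'E'
from h import *
look('w4.png')
E
```

```text
9.4333 [ 0.5314 -0.0161  0.0202] [-3.2  1.8 -2.3] 0.02473908446579211
red 683 [ 0.5995 -0.0241  0.0302] [ 0.597  -0.0375  0.0276] [ 0.6018 -0.0098  0.0327] ((599.627197265625, -23.668434143066406), (27.56560707092285, 4.123296737670898), 87.55471801757812)
eye top 1596 [ 0.6154 -0.0185  0.0562] xmin [0.6023 0.6036]
```

Request:
play_rows(
  targets=[
    [[0.013,-0.0006,0,0],[0.013,-0.0006,0,0],[0.013,-0.0006,0,0],[0.013,-0.0006,0,0],[0.013,-0.0006,0,0],[0.013,-0.0006,0,0],[0,0,0,0]],
  ],
)

```text
t: 10.02
tcp_pos: [0.5472, -0.0168, 0.0202]
eef_rot: [[0.999, -0.044, -0.001], [-0.044, -0.999, 0.0], [-0.001, -0.0, -1.0]]
ft_force: [-5.7, 1.7, -0.9]
grip_width: 0.0245
finger_force: 59.5
```

```bash
python3 - <<'E'
from h import *
look('w5.png')
E
```

```text
10.0667 [ 0.5469 -0.0168  0.0201] [-4.8  2.2  0.5] 0.025031070516679844
red 681 [ 0.6135 -0.0248  0.0303] [ 0.6108 -0.0379  0.0278] [ 0.6163 -0.0104  0.033 ] ((613.544921875, -24.195627212524414), (4.311854362487793, 27.612884521484375), 3.0437545776367188)
eye top 1679 [ 0.6299 -0.019   0.0563] xmin [0.6156 0.6171]
```

Request:
play_rows(
  targets=[
    [[0.013,-0.0006,0,0],[0.013,-0.0006,0,0],[0.013,-0.0006,0,0],[0.013,-0.0006,0,0],[0,0,0,0]],
  ],
)

```text
t: 10.48
tcp_pos: [0.5567, -0.0171, 0.02]
eef_rot: [[0.999, -0.044, -0.002], [-0.044, -0.999, 0.0], [-0.002, -0.0, -1.0]]
ft_force: [-6.1, 2.8, 0.1]
grip_width: 0.0252
finger_force: 59.8
```

```bash
python3 - <<'E'
from h import *
look('w6.png')
E
```

```text
10.5333 [ 0.5564 -0.0171  0.0199] [-6.9  2.1  0.6] 0.024559766814319484
red 673 [ 0.6205 -0.0254  0.0301] [ 0.6162 -0.0385  0.0276] [ 0.6254 -0.0113  0.0323] ((620.5430297851562, -24.891075134277344), (4.381905555725098, 27.850048065185547), 11.592727661132812)
eye top 1897 [ 0.6381 -0.0193  0.0562] xmin [0.6219 0.6236]
```

Request:
play_rows(
  targets=[
    [[0.013,-0.0006,0,0],[0.013,-0.0006,0,0],[0.013,-0.0006,0,0],[0,0,0,0]],
  ],
)

```text
t: 10.87
tcp_pos: [0.5635, -0.0176, 0.0195]
eef_rot: [[0.999, -0.043, -0.004], [-0.043, -0.999, 0.0], [-0.004, 0.0, -1.0]]
ft_force: [-7.8, 1.3, -0.6]
grip_width: 0.0247
finger_force: 59.6
```

```bash
python3 - <<'E'
from h import *
look('w7.png')
E
```

```text
10.9167 [ 0.5632 -0.0177  0.0195] [-7.7  0.6 -0.4] 0.024884817300777937
red 653 [ 0.6254 -0.0268  0.0294] [ 0.6193 -0.0392  0.0267] [ 0.6318 -0.0129  0.0315] ((625.2144165039062, -26.132896423339844), (4.373918056488037, 27.960689544677734), 19.289892196655273)
eye top 1966 [ 0.6427 -0.0195  0.0561] xmin [0.6256 0.6274]
```

Request:
play_rows(
  targets=[
    [[0.013,-0.0006,0,0],[0.013,-0.0006,0,0],[0.013,-0.0006,0,0],[0,0,0,0]],
  ],
)

```text
t: 11.25
tcp_pos: [0.5704, -0.0186, 0.019]
eef_rot: [[0.999, -0.044, -0.006], [-0.044, -0.999, -0.001], [-0.006, 0.001, -1.0]]
ft_force: [-7.8, -2.2, -2.8]
grip_width: 0.0249
finger_force: 59.5
```

```bash
python3 - <<'E'
from h import *
look('w8.png')
E
```

```text
11.3 [ 0.5703 -0.0187  0.0189] [-7.3 -1.6 -2.5] 0.0249536289304045
red 616 [ 0.6294 -0.0299  0.0286] [ 0.62   -0.0413  0.0261] [ 0.6376 -0.0165  0.0307] ((628.4826049804688, -28.658187866210938), (4.515395641326904, 27.569137573242188), 32.11302185058594)
eye top 1878 [ 0.6433 -0.0195  0.0561] xmin [0.626  0.6279]
```

View pics/w8.png

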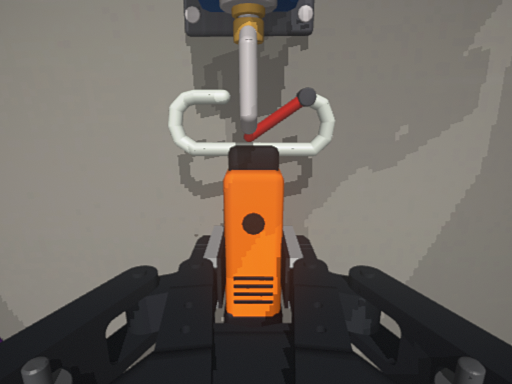

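Request:
play_rows(
  targets=[
    [[-0.0005,-0.012,0,0],[-0.0005,-0.012,0,0],[-0.0005,-0.012,0,0],[-0.0005,-0.012,0,0],[-0.0005,-0.012,0,0],[-0.0005,-0.012,0,0],[-0.0005,-0.012,0,0],[-0.0005,-0.012,0,0],[0,0,0,0],[0,0,0,0]],
  ],
)

```text
t: 12.13
tcp_pos: [0.5707, -0.0377, 0.0197]
eef_rot: [[0.999, -0.043, -0.003], [-0.043, -0.999, -0.001], [-0.003, 0.001, -1.0]]
ft_force: [-6.1, -0.8, -0.4]
grip_width: 0.0249
finger_force: 59.7
```

```bash
python3 - <<'E'
from h import *
look('w9.png')
E
```

```text
12.1833 [ 0.5707 -0.0378  0.0197] [-5.6 -1.4 -1.1] 0.02495525835203892
red 713 [ 0.6387 -0.0452  0.0295] [ 0.6362 -0.0588  0.0271] [ 0.6413 -0.0315  0.0315] ((638.7678833007812, -45.103546142578125), (27.230327606201172, 4.118251323699951), 87.48857879638672)
eye top 1832 [ 0.6389 -0.02    0.0561] xmin [0.6213 0.6232]
```

View pics/w9.png

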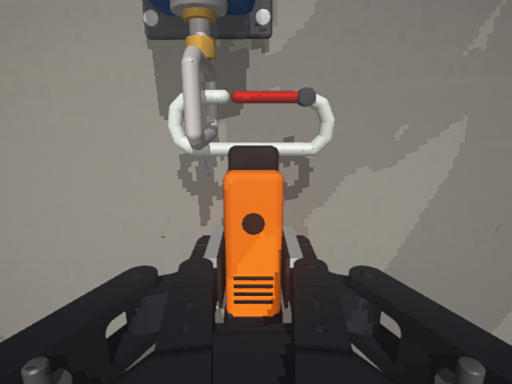

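Request:
play_rows(
  targets=[
    [[-0.013,0.0006,0,0],[-0.013,0.0006,0,0],[-0.013,0.0006,0,0],[-0.013,0.0006,0,0],[-0.013,0.0006,0,0],[-0.013,0.0006,0,0],[-0.013,0.0006,0,0],[-0.013,0.0006,0,0],[-0.013,0.0006,0,0],[-0.013,0.0006,0,0],[-0.013,0.0006,0,0],[0,0,0,0],[0,0,0,0]],
  ],
)

```text
t: 13.27
tcp_pos: [0.544, -0.0359, 0.0206]
eef_rot: [[0.999, -0.044, 0.001], [-0.044, -0.999, -0.0], [0.001, -0.0, -1.0]]
ft_force: [0.0, 0.8, -1.4]
grip_width: 0.0246
finger_force: 59.6
```

```bash
python3 - <<'E'
from h import *
look('w10.png')
E
```

```text
13.3167 [ 0.5441 -0.0359  0.0206] [-0.1  0.3 -0.9] 0.02480911908562883
red 712 [ 0.612  -0.0435  0.0308] [ 0.6095 -0.0574  0.0287] [ 0.6146 -0.0297  0.0337] ((612.0618896484375, -43.53526306152344), (27.66077423095703, 4.122625827789307), 87.48651123046875)
eye top 1867 [ 0.6175 -0.0192  0.0561] xmin [0.6001 0.6019]
```

Request:
play_rows(
  targets=[
    [[-0.013,0.0006,0,0],[-0.013,0.0006,0,0],[-0.013,0.0006,0,0],[0,0,0,0],[0,0,0,0]],
  ],
)

```text
t: 13.73
tcp_pos: [0.5359, -0.0356, 0.0204]
eef_rot: [[0.999, -0.044, 0.001], [-0.044, -0.999, -0.0], [0.001, 0.0, -1.0]]
ft_force: [1.0, 0.5, -1.4]
grip_width: 0.0251
finger_force: 59.8
```

```bash
python3 - <<'E'
from h import *
look('w11.png')
E
```

```text
13.7833 [ 0.536  -0.0356  0.0204] [ 0.5  0.3 -3.2] 0.024886062667071274
red 712 [ 0.604  -0.0432  0.0305] [ 0.6014 -0.0569  0.0284] [ 0.6065 -0.0294  0.0331] ((603.985595703125, -43.11125183105469), (27.474655151367188, 4.112466812133789), 87.51935577392578)
eye top 1952 [ 0.6143 -0.0191  0.0561] xmin [0.597  0.5988]
```

Request:
play_rows(
  targets=[
    [[-0.011,0.0005,0,0],[-0.011,0.0005,0,0],[-0.011,0.0005,0,0],[0,0,0,0],[0,0,0,0],[0,0,0,0]],
  ],
)

```text
t: 14.28
tcp_pos: [0.5296, -0.0353, 0.0205]
eef_rot: [[0.999, -0.044, 0.001], [-0.044, -0.999, -0.0], [0.001, 0.0, -1.0]]
ft_force: [2.7, -0.8, -1.9]
grip_width: 0.0247
finger_force: 59.7
```

```bash
python3 - <<'E'
from h import *
c=look('w12.png')
E
```

```text
14.3333 [ 0.5296 -0.0353  0.0205] [ 2.5 -0.5 -2.2] 0.024829046633619904
red 718 [ 0.5976 -0.0429  0.0306] [ 0.5951 -0.0568  0.0285] [ 0.6002 -0.0291  0.034 ] ((597.66796875, -42.926780700683594), (27.62900733947754, 4.087491989135742), 87.63190460205078)
eye top 1948 [ 0.6082 -0.0188  0.0561] xmin [0.5909 0.5927]
```

Request:
play_rows(
  targets=[
    [[0.012,-0.0005,0,0],[0.012,-0.0005,0,0],[0.012,-0.0005,0,0],[0.012,-0.0005,0,0],[0.012,-0.0005,0,0],[0.012,-0.0005,0,0],[0,0,0,0],[0,0,0,0]],
  ],
)

```text
t: 15.0
tcp_pos: [0.5434, -0.0358, 0.02]
eef_rot: [[0.999, -0.043, -0.001], [-0.043, -0.999, 0.0], [-0.001, -0.0, -1.0]]
ft_force: [-0.5, -0.1, -0.7]
grip_width: 0.0244
finger_force: 59.8
```

```bash
python3 - <<'E'
from h import *
c=look('w13.png')
E
```

```text
15.05 [ 0.5433 -0.0358  0.02  ] [-0.4  0.1 -1.2] 0.02469174439046399
red 715 [ 0.6114 -0.0434  0.03  ] [ 0.6088 -0.0574  0.028 ] [ 0.614  -0.0297  0.0323] ((611.4447631835938, -43.487823486328125), (27.665861129760742, 4.109165191650391), 87.56224060058594)
eye top 1903 [ 0.6174 -0.0192  0.0562] xmin [0.6    0.6018]
```

Request:
play_rows(
  targets=[
    [[0,0,-0.015,0],[0,0,-0.015,0],[0,0,-0.015,0],[0,0,-0.015,0],[0,0,-0.008,0],[0,0,-0.005,0],[0,0,-0.003,0],[0,0,0,0],[0,0,0,0]],
  ],
)

```text
t: 15.8
tcp_pos: [0.5438, -0.0359, 0.0051]
eef_rot: [[0.999, -0.044, 0.0], [-0.044, -0.999, -0.0], [0.0, 0.0, -1.0]]
ft_force: [1.1, -0.2, -1.6]
grip_width: 0.0249
finger_force: 59.9
```

```bash
python3 - <<'E'
from h import *
c=look('w14.png')
E
```

```text
15.85 [ 0.5438 -0.0359  0.0052] [-0.6  0.4 -1.6] 0.024609705058286514
red 716 [ 0.6119 -0.0435  0.0153] [ 0.6093 -0.0573  0.0127] [ 0.6144 -0.0297  0.0176] ((611.9053955078125, -43.424564361572266), (27.583740234375, 4.144355297088623), 87.49666595458984)
eye top 2575 [ 0.6175 -0.0193  0.0561] xmin [0.6001 0.6018]
```

View pics/w14.png

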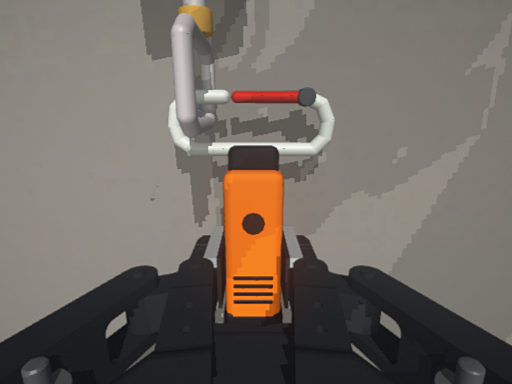

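Request:
play_rows(
  targets=[
    [[0,0,-0.002,0],[0,0,0,0]],
  ],
  grip_force=20,
)

```text
t: 16.02
tcp_pos: [0.5439, -0.0359, 0.0049]
eef_rot: [[0.999, -0.044, 0.001], [-0.044, -0.999, -0.0], [0.001, 0.0, -1.0]]
ft_force: [0.0, 0.2, 0.8]
grip_width: 0.0249
finger_force: 60.0
```

Request:
play_rows(
  targets=[
    [[0,0,0,0],[0,0,0,0],[0,0,0,0],[0,0,0,0],[0,0,0,0],[0,0,0,0],[0,0,0,0],[0,0,0,0]],
  ],
  grip=-0.3,
)

```text
t: 16.68
tcp_pos: [0.5436, -0.0359, 0.0047]
eef_rot: [[0.999, -0.044, -0.0], [-0.044, -0.999, -0.0], [-0.0, 0.0, -1.0]]
ft_force: [0.4, 0.4, -0.3]
grip_width: 0.0553
finger_force: 0.0
```

Request:
play_rows(
  targets=[
    [[0,0,0.03,0],[0,0,0.05,0],[0,0,0.08,0],[0,0,0.1,0],[0,0,0.1,0],[-0.03,0,0.1,0],[-0.05,0,0.1,0],[-0.05,0,0.1,0],[0,0,0,0],[0,0,0,0]],
  ],
)

```text
t: 17.52
tcp_pos: [0.5189, -0.036, 0.1391]
eef_rot: [[0.999, -0.044, 0.005], [-0.044, -0.999, -0.001], [0.005, 0.0, -1.0]]
ft_force: [-0.3, -0.3, -0.5]
grip_width: 0.0558
finger_force: 0.0
```

```bash
python3 - <<'E'
from h import *
c=snap('wrist','w15.png'); W=cloud(c); h=cv2.cvtColor(c['frame'],cv2.COLOR_RGB2HSV)
m=(h[...,0]>5)&(h[...,0]<20)&(h[...,1]>150)&(W[...,2]>.02)&(abs(W[...,0]-.547)<.06)
P=W[m];print(np.median(P,0),np.percentile(P[:,2],[5,95]))
m=(W[...,0]>.58)&(W[...,0]<.68)&(abs(W[...,1]+.018)<.02)&(W[...,2]>.045)&(W[...,2]<.065)
print(np.percentile(W[m][:,0],[1,5]))
s=manip.observe();print(s['t'],s['tcp_pos'],s['ft_force'],s['grip_width'])
E
```

```text
[ 0.54964135 -0.0355099   0.02580684] [0.02386392 0.02714627]
[0.5998536  0.60123003]
17.5667 [ 0.51817627 -0.03593274  0.13763419] [-0.39715007 -0.13286621 -0.01398687] 0.05589176570979724
```

View pics/w15.png

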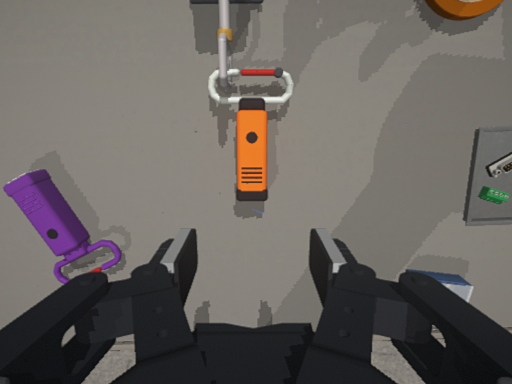

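The light lies flat at pixel (150, 252). Its gate is shut at (72, 262), the bar is in the pocket at (85, 224), and the eye is at its relaxed position.

```bash
python3 -c "
from cell import manip
print(manip.job_done())"
```

```text
the job is handed in; nothing more can be done
None
```

The orange light is clipped to the tether eye with its gate shut; a gentle tug drew the eye out about 9 mm at roughly 2.6 N, and the light now lies flat with the spring relaxed (about 18 s used, highest push reading about 8 N), and the job is handed in.

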